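Sweep the brass bands off the soldering board

ROBOT

A 7-joint arm with a two-finger parallel gripper is mounted at the origin on the work surface. World frame = base frame: x ahead of the robot, y to its left, z up, the work surface at z = 0. Lengths are in m, angles in rad, forces in N, time in s.
With the tool pointing down it reaches from about 0.4 to 0.9 m from the base axis. Payload 5.5 kg.
Tool frame: the origin (TCP) lies midway between the tips of the shut fingers; the grasp point (between the pads) lies 19 mm behind it (grip_depth is the distance from the TCP to the grasp point, in m); z points along the fingers, y is the line along which they close (so a half turn about z gives the same grasp; the last joint's range is limited). The gripper opens to 85 mm and grips with 20 to 120 N. Pads are 22 mm wide; open, the fingers measure 114 mm over their backs; the gripper's body (76 mm by 85 mm) begins 54 mm behind the grasp point. The pads swing forward as they close: fully open they stand 13 mm farther back than shut.
Start: joints at [-1.048, 0.501, -0.427, 1.55, 0.221, 1.138, -0.21], TCP at [0.167, 0.628, 0.231] pointing down, gripper open.
Joint ranges: [-2.88, 2.88], [-0.31, 2.03], [-1.54, 1.56], [0.2, 2.42], [-1.41, 4.55], [0.19, 2.02], [-2.57, 2.57]. Speed limits (rad/s): [2.57, 2.57, 3.14, 3.14, 3.14, 3.14, 3.14].

INTERFACE

Orientations are given as [roll, pitch, yaw] about the fixed x, y, z axes, in that order (R = Rz(yaw) Ry(pitch) Rx(roll)).
In Python, from bench import state, snapshot, hand_in, grip_depth gives the robot as it stands. The module is installed in compiled form; this text tells all that it offers.
- The arm moves only by the tool arm_command, never from a script. Its argument "plan" is a list of rows, each an object of numbers: "tx", "ty", "tz": the shift along the tool's x, y, z in m; "spin": the turn about the tool's z in rad. A call has 1 to 10 rows; each row shifts and turns the commanded pose from where the row before left it, along the tool's axes as they then stand; what a row does not reach is not made up. A row lasts 1/8 s, in which the tool goes at most 62.5 mm and 10.7 degrees, less where a joint would pass 70% of its speed; a pose out of reach is approached as far as the arm can. A call is refused whole if a number of a shift passes 0.0625 or a number of a turn 0.188, either way. A call with a gripper value outside its range is refused whole. "claw" is the opening in per cent of the stroke, from 0 (shut) to 100 (fully open), set as the call begins (left out, the last holds). The fingers move at their own pace and stop on an object; "grip_force" is the grip in N (left out, the last holds). Time passes only in rows, so rows that do not move let the fingers close. It gives the time, the measured TCP pose, the force, the opening and the grip force at its end, in the units of the state.
- state(): the state, without advancing time (a new reading comes with each control period).
- snapshot(name): name is "side" or "top"; returns a dict with "color" (420x560x3 uint8, red, green, blue), "fx", "fy", "cx", "cy" (pixels), "eye" and "rotation" of the camera in the world. Camera axes: x right, y up, looking along -z (the intrinsics and any distortion apply to the point x, -y, -z); pixel columns grow to the right and rows downward; lengths in m; the calibration is good to about 2 mm. A picture is of the moment at which its call begins. There is no depth.
- hand_in(): hands the job in; it is judged then, once.
The state is a dict: "time_s": time; "qpos": joint angles; "dq": joint speeds; "joint_torque": joint torques, N m; "ee_pos": TCP position; "tool_rot": TCP orientation; "force": force on the tool from outside, world axes, zero at the start; "torque": the same for the moment, N m; "finger_gap": opening from 0.0 (shut) to 1.0 (fully open); "gripper_force": force on a finger pad.
Only numpy, scipy, OpenCV 4.12 (cv2) and the standard library are available. Lean on these libraries where they do the work, as an engineer would, in place of code of your own. Each camera call takes 0.05 s, during which the arm holds its last target. There are 200 camera calls.

TASK

Clear the goldsmith's soldering board: with the fingertips, sweep the four brass bands along the board and over its edge so that they drop into the plain tray, the one without compartments, and all four lie inside it. Only push the bands, do not pinch or pick them up. Leave the charcoal block and the flux dish standing where they are on the board, and the tools around it where they lie.

Things in the scene. Friction and masses are not known exactly. Their poses are not given: they have to be found in the camera images.
- board: soldering board: pale grey ceramic slab on a steel base plate, together 220 mm (x) by 260 mm (y) and 30 mm high, fixed to the bench. Origin at the centre of its underside on the bench, so its top is 30 mm above the origin. A tray stands 2 mm from each of its two 220 mm long edges (its +y and -y edges); these edges have no lip
- tray: the plain tray: shallow open steel tray without compartments, outside 200 mm (x) by 100 mm (y), walls 3 mm thick, rim 18 mm high (12 mm below the top of the board), empty, fixed. Its long side runs along the +y or -y edge of the board, with the same yaw; its centre is 182 mm from the board's centre in the board's y. Origin at the centre of its underside
- sorter: the sorting tray: outside the same as the plain tray, but with three partitions into four compartments that hold findings; fixed at the other long edge of the board, 182 mm from its centre. No band belongs in it. Origin at the centre of its underside
- band1: wide plain brass ring lying flat on the soldering board, open in the middle: outer diameter 26 mm, wall 2.5 mm, 9 mm high, 12 to 22 g, slides easily. Origin at its centre, 4.5 mm above the board while it lies there; z is the ring's axis. The four are alike and lie spread over the board
- band2: wide plain brass ring lying flat on the soldering board, open in the middle: outer diameter 26 mm, wall 2.5 mm, 9 mm high, 12 to 22 g, slides easily. Origin at its centre, 4.5 mm above the board while it lies there; z is the ring's axis. The four are alike and lie spread over the board
- band3: wide plain brass ring lying flat on the soldering board, open in the middle: outer diameter 26 mm, wall 2.5 mm, 9 mm high, 12 to 22 g, slides easily. Origin at its centre, 4.5 mm above the board while it lies there; z is the ring's axis. The four are alike and lie spread over the board
- band4: wide plain brass ring lying flat on the soldering board, open in the middle: outer diameter 26 mm, wall 2.5 mm, 9 mm high, 12 to 22 g, slides easily. Origin at its centre, 4.5 mm above the board while it lies there; z is the ring's axis. The four are alike and lie spread over the board
- charcoal: black charcoal block, 35 mm (x) by 50 mm (y), 28 mm high, 50 g, standing loose on the board within 10 mm of the board's middle in x, 85 to 95 mm from it in the board's +y or -y; leave it. One band lies in the gap between it and the flux dish, the others nearer the robot's edge (one) and the far edge (two, at least 60 mm apart). Origin at the centre of its underside
- dish: small white ceramic flux dish, round, 50 mm across the rim, 20 mm high, 60 g, standing loose on the board, 85 to 95 mm from the middle on the other side from the charcoal block; leave it. Origin at the centre of its underside
- handpiece: aluminium flex-shaft handpiece lying on the bench beyond the board, 150 mm long along its x, 27 mm thick; leave it. Origin under its middle
- pliers: blue-handled pliers lying on the bench beyond the board, 145 mm long along x, 12 mm thick; leave them. Origin under the pivot
- file: flat file with wooden handle lying on the bench near the robot, right of the middle, 260 mm long along x, 17 mm thick; leave it. Origin under its middle, the blade towards +x
- brush: wooden bench brush lying bristles up on the bench near the robot, left of the middle, 120 mm long along x, 20 mm wide, 34 mm high; leave it. Origin under the bristles, 30 mm from the middle of its length

How it is judged:
At the end, for the whole second after the job is handed in: the centre of each of the four bands is within the walls of the plain tray (97 mm either way along it, 47 mm across) and less than 27 mm above its underside, and each band is at rest (under 0.02 m/s) (x of band1 in the frame of tray between -0.097 and 0.097 m and y of band1 in the frame of tray between -0.047 and 0.047 m and z of each of band1, band2, band3, band4 in the frame of tray below 0.027 m and linear speed of each of band1, band2, band3, band4 below 0.02 m/s and x of band2 in the frame of tray between -0.097 and 0.097 m and y of band2 in the frame of tray between -0.047 and 0.047 m and x of band3 in the frame of tray between -0.097 and 0.097 m and y of band3 in the frame of tray between -0.047 and 0.047 m and x of band4 in the frame of tray between -0.097 and 0.097 m and y of band4 in the frame of tray between -0.047 and 0.047 m); the robot touches nothing.
It fails at once if a band is lifted or carried: its centre rises more than 25 mm above the top of the board (height (world z) of any of band1, band2, band3, band4 above 0.055 m).
It fails at once if a band is pinched or jammed: the fingers press on it with more than 15 N (contact force between the fingers and band1 above 15 N or contact force between the fingers and band2 above 15 N or contact force between the fingers and band3 above 15 N or contact force between the fingers and band4 above 15 N).
It fails at once if the charcoal block is moved by more than 15 mm or tipped over (distance of charcoal from where it was at the start of the episode above 0.015 m or angle between charcoal's own z axis and vertical above 0.5 rad).
It fails at once if the flux dish is moved by more than 15 mm or tipped over (distance of dish from where it was at the start of the episode above 0.015 m or angle between dish's own z axis and vertical above 0.5 rad).
It fails at once if a tool beside the board (handpiece, pliers, file, bench brush) is moved by more than 15 mm or tipped over (distance of any of handpiece, pliers, file, brush from where it was at the start of the episode above 0.015 m or angle between any of handpiece, pliers, file, brush's own z axis and vertical above 0.5 rad).
It also fails if it takes over 64 s, if anything falls off the work surface, if the arm or the gripper's body presses on something with over 40 N, if the wrist force passes 120 N, or if a joint passes its speed limit or range.

## Working session

There is one attempt and no reset: what is moved stays moved. The work goes in short steps, Python scripts to look and compute and a tool call to move; the robot and the scene stay as the last step left them, time stands still between calls to the robot, and variables do not carry over. Pictures are saved under pics/ and viewed, at most 10 in all, crops included, and the job is handed in when it is done.

Besides the shell and the picture viewer there is one more tool, called after "Request:" as name(argument=value, ...) on one line, values as JSON. arm_command: Moves the arm, as the interface text tells. Its arguments: {"type":"object","properties":{"plan":{"type":"array"},"claw":{"type":"number"},"grip_force":{"type":"number"}},"required":["plan"]}

```bash
mkdir -p pics; python3 - <<'E'
from bench import *
import cv2
for n in("top","side"):
    s=snapshot(n);cv2.imwrite(f"pics/{n}0.png",s["color"][:,:,::-1]);print(n,{k:s[k] for k in s if k!="color"})
s=state();print(s);print(grip_depth)
E
```

```text
top {'fx': 513.0691340655092, 'fy': 513.0691340655092, 'cx': 284.80147813076394, 'cy': 209.61459818524608, 'eye': array([ 0.36425802, -0.03271863,  1.23869146]), 'rotation': array([ 0.11512088,  0.01979446, -1.5848423 ])}
side {'fx': 407.0313652944495, 'fy': 407.0313652944495, 'cx': 274.03051343287564, 'cy': 209.32483487495963, 'eye': array([ 0.41936389, -0.79471604,  0.67434291]), 'rotation': array([ 0.89154703, -0.00390394, -0.13830033])}
{'time_s': 0.1, 'qpos': array([-1.04777975,  0.50178226, -0.42680783,  1.55132381,  0.22080669,
        1.13833507, -0.21031003]), 'dq': array([-0.00025191, -0.00202518,  0.00116328, -0.00196393, -0.00055594,
        0.00259308,  0.00048257]), 'joint_torque': array([-1.12635884e-02, -5.70807731e+01, -5.83813369e+00, -2.81749356e+01,
        1.06464027e-02,  5.54029655e-03, -3.72985781e-06]), 'ee_pos': array([0.16686752, 0.62756626, 0.23035445]), 'tool_rot': array([-3.13980071e+00, -5.78309886e-05,  2.88181313e+00]), 'force': array([-0.04680102, -0.16173259,  0.28305105]), 'torque': array([ 0.02036317, -0.04839048, -0.04764798]), 'gripper_force': 0.0, 'finger_gap': 0.9987838327860485}
0.0187
```

View pics/top0.png

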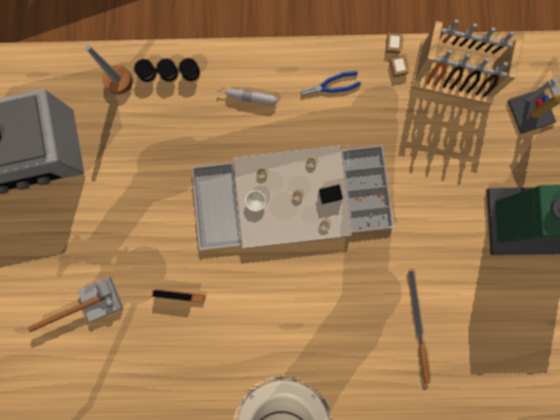

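View pics/side0.png

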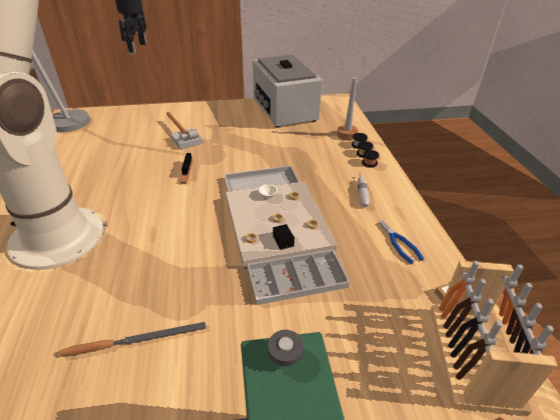

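The top view shows the plain tray on the left (+y, about (217,206)) and the sorter on the right. The bands are near (262,174), (311,163), (297,197) and (324,226). The dish is at (256,200) and the charcoal at (331,194). Next I'll measure them properly.

```bash
cat > h.py <<'E'
import numpy as np,cv2
from bench import *
from scipy.spatial.transform import Rotation as R
def ray(s,uv,z):
    uv=np.atleast_2d(np.array(uv,float))
    d=np.c_[(uv[:,0]-s["cx"])/s["fx"],-(uv[:,1]-s["cy"])/s["fy"],-np.ones(len(uv))]
    d=d@R.from_euler("xyz",s["rotation"]).as_matrix().T
    return s["eye"]+d*((z-s["eye"][2])/d[:,2])[:,None]
def proj(s,p):
    c=(np.atleast_2d(p)-s["eye"])@R.from_euler("xyz",s["rotation"]).as_matrix()
    return np.c_[s["cx"]-s["fx"]*c[:,0]/c[:,2],s["cy"]+s["fy"]*c[:,1]/c[:,2]]
E
python3 - <<'E'
from h import *
t=snapshot("top");c=t["color"]
hsv=cv2.cvtColor(c,cv2.COLOR_RGB2HSV)
# board corners approx
print(ray(t,[(234,157),(340,147),(352,239),(243,248)],.03).round(4))
for p in [(262,174),(311,163),(297,197),(324,226),(256,200),(331,194),(285,212),(290,170),(300,190)]: print(p,hsv[p[1],p[0]])
cr=cv2.resize(c[140:260,185:400],None,fx=3.7,fy=3.7,interpolation=cv2.INTER_CUBIC)
cv2.imwrite("pics/crop.png",cr[:,:,::-1])
E
```

```text
[[ 0.6337  0.1097  0.03  ]
 [ 0.6535 -0.1454  0.03  ]
 [ 0.4323 -0.1677  0.03  ]
 [ 0.415   0.089   0.03  ]]
(262, 174) [ 17  50 142]
(311, 163) [ 16  47 141]
(297, 197) [ 15  49 160]
(324, 226) [ 15  47 151]
(256, 200) [ 20  44 185]
(331, 194) [60 13 19]
(285, 212) [ 16  55 176]
(290, 170) [ 16  53 178]
(300, 190) [ 17  69 160]
```

View pics/crop.png

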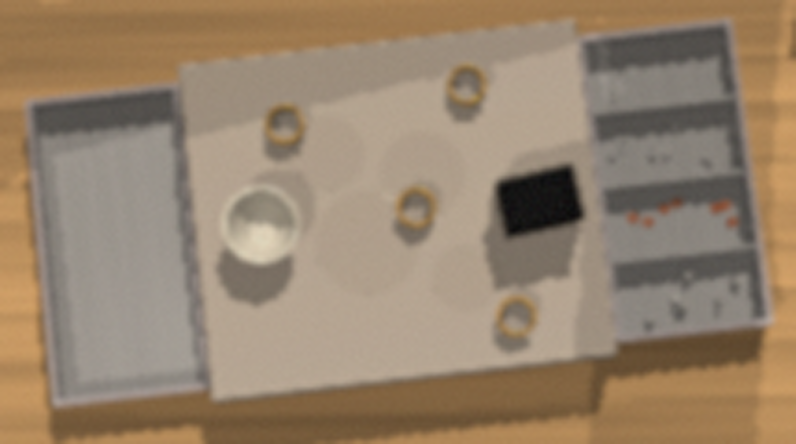

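The crop shows four band rings at (285,124), (466,86), (415,208) and (516,317), the dish at (261,226), and the top of the charcoal around (540,200). The board corners are (180,65), (576,20), (617,353) and (212,400).

```bash
python3 - <<'E'
from h import *
t=snapshot("top");s=snapshot("side")
P=lambda a,z: ray(t,np.array(a,float)/3.7+[184.6,139.6],z)
c=P([(180,65),(576,20),(617,353),(212,400)],.03)
print(c.round(4),[np.linalg.norm(c[i]-c[i-1]).round(4) for i in range(4)])
o=c.mean(0); ey=(c[0]+c[3]-c[1]-c[2])[:2];yaw=np.arctan2(-ey[0],ey[1]);print("board",o.round(4),yaw)
Rb=np.array([[np.cos(yaw),np.sin(yaw)],[-np.sin(yaw),np.cos(yaw)]])
# ring refinement: saturated brass mask
hsv=cv2.cvtColor(t["color"],cv2.COLOR_RGB2HSV)
for k,im in(("t",t),("s",s)):
  h=cv2.cvtColor(im["color"],cv2.COLOR_RGB2HSV).astype(int)
  m=((h[...,1]>85)&(h[...,0]<30)).astype(np.uint8)
  poly=np.array([[*o[:2],.03]]*4);ci=np.vstack([c+(o-c)*.03])
  mm=np.zeros_like(m);cv2.fillPoly(mm,[proj(im,ci).round().astype(int)],1)
  m=cv2.dilate(m&mm,np.ones((3,3)))
  n,l,st,ce=cv2.connectedComponentsWithStats(m)
  for i in range(1,n):
    if st[i,4]<30: continue
    uv=[st[i,0]+(st[i,2]-1)/2,st[i,1]+(st[i,3]-1)/2]
    w=ray(im,uv,.0365)[0];print(k,np.round(uv,1),st[i,2:],w.round(4),(Rb@(w-o)[:2]).round(4))
for n,a,z in(("dish",[(261,226)],.05),("char",[(498,182),(573,166),(581,219),(508,236)],.058),("b",[(285,124)],.037),("b",[(466,86)],.037),("b",[(415,208)],.037),("b",[(516,317)],.037)):
  w=P(a,z).mean(0);print(n,w.round(4),(Rb@(w-o)[:2]).round(4))
tr=P([(30,103),(176,87),(208,386),(55,404)],.018);print((Rb@(tr-o)[:,:2].T).T.round(4))
for n,pp,z in(("brush",[(152,290),(204,297),(178,296)],.03),("hand",[(220,92),(277,99)],.02),("pliers",[(302,93),(358,80)],.01)):
  w=ray(t,pp,z);print(n,w.round(3).tolist(),((w-o)[:,:2]@Rb.T).round(3).tolist())
E
```

```text
[[ 0.6334  0.1115  0.03  ]
 [ 0.6584 -0.1462  0.03  ]
 [ 0.4417 -0.1665  0.03  ]
 [ 0.4157  0.0916  0.03  ]] [np.float64(0.2186), np.float64(0.2589), np.float64(0.2176), np.float64(0.2594)]
board [ 0.5373 -0.0274  0.03  ] 0.09858986666237525
t [311.  162.5] [ 13  14 136] [ 0.6156 -0.0749  0.0365] [ 0.0732 -0.0549]
t [261.5 173. ] [ 14  13 133] [0.5923 0.0434 0.0365] [0.0617 0.065 ]
t [297.  195.5] [ 13  14 138] [ 0.5368 -0.0402  0.0365] [-0.0018 -0.0127]
t [324. 225.] [ 13  13 131] [ 0.4658 -0.1024  0.0365] [-0.0786 -0.0676]
s [308.  191.5] [17 24 95] [0.6299 0.0496 0.0365] [0.0998 0.0675]
s [294.  195.5] [ 13  10 118] [0.5902 0.0372 0.0365] [0.059  0.0591]
s [277.5 217.5] [ 14  12 140] [ 0.5347 -0.0451  0.0365] [-0.0043 -0.0174]
s [312.  224.5] [ 13  12 137] [ 0.6126 -0.0818  0.0365] [ 0.0696 -0.0615]
s [283.5 237. ] [ 22  25 294] [ 0.5384 -0.1159  0.0365] [-0.0076 -0.0882]
s [250.5 238. ] [ 14  13 152] [ 0.4628 -0.1091  0.0365] [-0.0822 -0.074 ]
dish [0.5242 0.058  0.05  ] [-0.0046  0.0863]
char [ 0.5362 -0.118   0.058 ] [-0.01 -0.09]
b [0.5919 0.043  0.037 ] [0.0613 0.0647]
b [ 0.6146 -0.0738  0.037 ] [ 0.0724 -0.0537]
b [ 0.5359 -0.0396  0.037 ] [-0.0025 -0.012 ]
b [ 0.4651 -0.1025  0.037 ] [-0.0793 -0.0676]
[[ 0.0983  0.2304]
 [ 0.0978  0.134 ]
 [-0.0994  0.1332]
 [-0.0997  0.2325]]
brush [[0.32, 0.303, 0.03], [0.302, 0.181, 0.03], [0.305, 0.242, 0.03]] [[-0.184, 0.35], [-0.213, 0.23], [-0.204, 0.291]]
hand [[0.8, 0.145, 0.02], [0.779, 0.005, 0.02]] [[0.278, 0.146], [0.244, 0.008]]
pliers [[0.796, -0.057, 0.01], [0.827, -0.196, 0.01]] [[0.255, -0.055], [0.272, -0.196]]
```

Request:
arm_command(plan=[{"spin": 0.173}, {"spin": 0.173}, {"spin": 0.173}, {"spin": 0.173}, {"spin": 0.173}, {"spin": 0.173}, {"spin": 0.175}, {"tz": 0}], claw=14)

```text
invalid input
```

```bash
cat > w.py <<'E'
from h import *
import sys
YAW=.0986;O=np.array([.5373,-.0274])
Rb=np.array([[np.cos(YAW),np.sin(YAW)],[-np.sin(YAW),np.cos(YAW)]])
def where():
    s=state();p=s["ee_pos"];b=Rb@(p[:2]-O)
    print("t",s["time_s"].__round__(2),"board",b.round(4),"z",p[2].round(4),"yaw-rel(rad from +y push)",round(s["tool_rot"][2]-YAW-np.pi/2,3),"rp",s["tool_rot"][:2].round(3),"gap",round(s["finger_gap"],3),"F",s["force"].round(1))
    print("q",s["qpos"].round(2))
if __name__=="__main__": where()
E
python3 w.py
```

```text
t 0.25 board [-0.3041  0.6886] z 0.2308 yaw-rel(rad from +y push) 1.212 rp [-3.141 -0.   ] gap 0.999 F [ 0.8 -0.1 -0.2]
q [-1.05  0.5  -0.43  1.55  0.22  1.14 -0.21]
```

Request:
arm_command(plan=[{"tx": 0, "ty": 0, "tz": 0, "spin": 0.173}, {"tx": 0, "ty": 0, "tz": 0, "spin": 0.173}, {"tx": 0, "ty": 0, "tz": 0, "spin": 0.173}, {"tx": 0, "ty": 0, "tz": 0, "spin": 0.173}, {"tx": 0, "ty": 0, "tz": 0, "spin": 0.173}, {"tx": 0, "ty": 0, "tz": 0, "spin": 0.173}, {"tx": 0, "ty": 0, "tz": 0, "spin": 0.173}], claw=14)

```text
time_s: 1.12
ee_pos: [0.1669, 0.6281, 0.2311]
tool_rot: [-3.141, 0.0, 1.665]
force: [-0.3, -0.4, -0.2]
finger_gap: 0.14
gripper_force: 0.0
```

```bash
python3 w.py
```

```text
t 1.12 board [-0.3041  0.6888] z 0.2311 yaw-rel(rad from +y push) -0.004 rp [-3.141  0.   ] gap 0.14 F [-0.3 -0.4 -0.2]
q [-1.22  0.47 -0.18  1.56  0.09  1.12 -1.33]
```

Request:
arm_command(plan=[{"tx": -0.05, "ty": 0.028, "tz": 0, "spin": 0}, {"tx": -0.05, "ty": 0.028, "tz": 0, "spin": 0}, {"tx": -0.05, "ty": 0.028, "tz": 0, "spin": 0}, {"tx": -0.05, "ty": 0.028, "tz": 0, "spin": 0}, {"tx": -0.05, "ty": 0.028, "tz": 0, "spin": 0}, {"tx": -0.05, "ty": 0.028, "tz": 0, "spin": 0}, {"tx": -0.05, "ty": 0.028, "tz": 0, "spin": 0}, {"tx": -0.05, "ty": 0.028, "tz": 0, "spin": 0}, {"tx": -0.05, "ty": 0.028, "tz": 0, "spin": 0}, {"tx": -0.05, "ty": 0.028, "tz": 0, "spin": 0}])

```text
time_s: 2.38
ee_pos: [0.4963, 0.1572, 0.2315]
tool_rot: [3.141, -0.0, 1.671]
force: [1.0, -0.4, 0.3]
finger_gap: 0.142
gripper_force: 0.0
```

```bash
python3 w.py
```

```text
t 2.38 board [-0.0226  0.1878] z 0.2315 yaw-rel(rad from +y push) 0.002 rp [ 3.141 -0.   ] gap 0.142 F [ 1.  -0.4  0.3]
q [-0.45  0.24  0.1   1.89 -0.03  1.02 -0.23]
```

Request:
arm_command(plan=[{"tx": -0.04, "ty": 0.021, "tz": 0, "spin": 0}, {"tx": -0.04, "ty": 0.021, "tz": 0, "spin": 0}, {"tx": -0.04, "ty": 0.021, "tz": 0, "spin": 0}, {"tx": -0.04, "ty": 0.021, "tz": 0.02, "spin": 0}, {"tx": 0, "ty": 0, "tz": 0.05, "spin": 0}, {"tx": 0, "ty": 0, "tz": 0.05, "spin": 0}, {"tx": 0, "ty": 0, "tz": 0.04, "spin": 0}, {"tx": 0, "ty": 0, "tz": 0.03, "spin": 0}, {"tx": 0, "ty": 0, "tz": 0.006, "spin": 0}, {"tx": 0, "ty": 0, "tz": 0, "spin": 0}])

```text
time_s: 3.62
ee_pos: [0.5953, 0.0079, 0.0356]
tool_rot: [3.142, -0.0, 1.671]
force: [0.9, 0.8, 1.0]
finger_gap: 0.139
gripper_force: 0.0
```

```bash
python3 - <<'E'
from w import *
where()
a=[cv2.resize(snapshot(n)["color"][y:y+120,x:x+180],None,fx=2.2,fy=2.2,interpolation=cv2.INTER_CUBIC) for n,x,y in(("top",185,140),("side",200,150))]
cv2.imwrite("pics/a.png",np.hstack(a)[:,:,::-1])
E
```

```text
t 3.62 board [0.0612 0.0294] z 0.0356 yaw-rel(rad from +y push) 0.001 rp [ 3.142 -0.   ] gap 0.139 F [0.9 0.8 1. ]
q [-0.17  0.63  0.15  1.83 -0.14  0.69  0.15]
```

View pics/a.png

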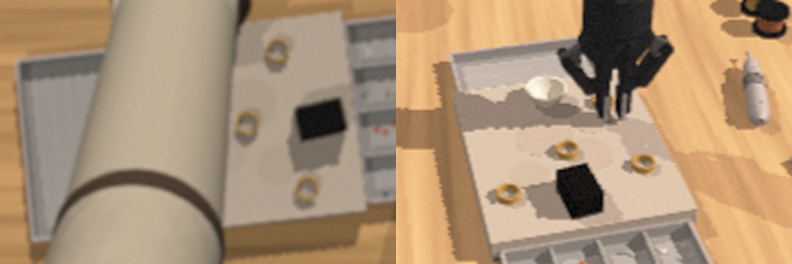

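Request:
arm_command(plan=[{"tx": 0.006, "ty": 0, "tz": 0.003, "spin": 0}, {"tx": 0.006, "ty": 0, "tz": 0, "spin": 0}, {"tx": 0.008, "ty": 0, "tz": 0, "spin": 0}, {"tx": 0.012, "ty": 0, "tz": 0, "spin": 0}, {"tx": 0.014, "ty": 0, "tz": 0, "spin": 0}, {"tx": 0.014, "ty": 0, "tz": 0, "spin": 0}, {"tx": 0.014, "ty": 0, "tz": 0, "spin": 0}, {"tx": 0.014, "ty": 0, "tz": 0, "spin": 0}, {"tx": 0.014, "ty": 0, "tz": 0, "spin": 0}, {"tx": 0.014, "ty": 0, "tz": 0, "spin": 0}])

```text
time_s: 4.97
ee_pos: [0.5833, 0.1242, 0.0323]
tool_rot: [-3.142, -0.0, 1.671]
force: [0.4, 0.0, -0.4]
finger_gap: 0.142
gripper_force: 0.0
```

```bash
python3 - <<'E'
from w import *
where()
cv2.imwrite("pics/b.png",cv2.resize(snapshot("side")["color"][140:300,200:360],None,fx=3,fy=3)[:,:,::-1])
E
```

```text
t 4.97 board [0.0607 0.1464] z 0.0323 yaw-rel(rad from +y push) 0.001 rp [-3.142 -0.   ] gap 0.142 F [ 0.4  0.  -0.4]
q [-0.37  0.63  0.15  1.83 -0.14  0.69 -0.04]
```

View pics/b.png

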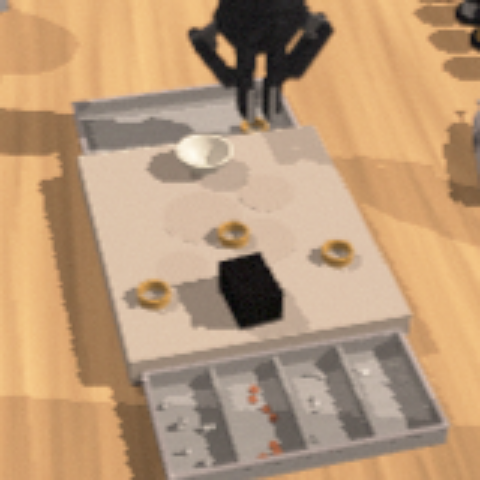

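The band dropped over the edge into the tray; it shows at (253,127), below the fingertips. Next is the band on the far right.

Request:
arm_command(plan=[{"tx": 0, "ty": 0, "tz": -0.05, "spin": 0}, {"tx": -0.047, "ty": 0.002, "tz": 0, "spin": 0}, {"tx": -0.047, "ty": 0.002, "tz": 0, "spin": 0}, {"tx": -0.047, "ty": 0.002, "tz": 0, "spin": 0}, {"tx": -0.047, "ty": 0.002, "tz": 0, "spin": 0}, {"tx": -0.048, "ty": 0.003, "tz": 0, "spin": 0}, {"tx": 0, "ty": 0, "tz": 0, "spin": 0}, {"tx": 0, "ty": 0, "tz": 0.03, "spin": 0}, {"tx": 0, "ty": 0, "tz": 0.02, "spin": 0}, {"tx": 0, "ty": 0, "tz": 0, "spin": 0}])

```text
time_s: 6.28
ee_pos: [0.618, -0.1095, 0.0315]
tool_rot: [-3.141, -0.0, 1.672]
force: [0.5, 0.8, -0.0]
finger_gap: 0.142
gripper_force: 0.0
```

```bash
cat > bands.py <<'E'
from w import *
def bands():
  c=[np.r_[O+Rb.T@np.array(q),.03] for q in((-.107,-.127),(.107,-.127),(.107,.127),(-.107,.127))]
  t_=[np.r_[O+Rb.T@np.array(q),.003] for q in((-.096,.136),(.096,.136),(.096,.228),(-.096,.228))]
  for n in("top","side"):
    im=snapshot(n);h=cv2.cvtColor(im["color"],cv2.COLOR_RGB2HSV).astype(int)
    m=((h[...,1]>85)&(h[...,0]<30)).astype(np.uint8)
    for lab,pg,z in(("board",c,.0365),("tray",t_,.009)):
      mm=np.zeros_like(m);cv2.fillPoly(mm,[proj(im,np.array(pg)).round().astype(int)],1)
      k,l,st,ce=cv2.connectedComponentsWithStats(cv2.dilate(m&mm,np.ones((3,3))))
      for i in range(1,k):
        if st[i,4]>30:
          w=ray(im,[st[i,0]+(st[i,2]-1)/2,st[i,1]+(st[i,3]-1)/2],z)[0]
          print(n,lab,st[i].tolist(),(Rb@(w[:2]-O)).round(4))
if __name__=="__main__": where();bands()
E
python3 bands.py
```

```text
t 6.28 board [ 0.0722 -0.0896] z 0.0315 yaw-rel(rad from +y push) 0.003 rp [-3.141 -0.   ] gap 0.142 F [ 0.5  0.8 -0. ]
q [ 0.01  0.68  0.17  1.75 -0.16  0.73  0.36]
top board [279, 200, 70, 31, 454] [-0.0523 -0.0459]
top tray [215, 173, 13, 14, 127] [0.0625 0.1661]
side board [271, 212, 13, 12, 134] [-0.0055 -0.0171]
side board [315, 220, 7, 10, 49] [ 0.0835 -0.0648]
side board [325, 222, 13, 22, 82] [ 0.104  -0.0988]
side board [283, 225, 6, 8, 33] [ 0.0044 -0.0608]
side board [244, 232, 14, 13, 154] [-0.0822 -0.074 ]
side board [290, 237, 5, 9, 37] [ 0.0078 -0.1056]
side board [282, 239, 6, 9, 32] [-0.0105 -0.108 ]
side tray [279, 178, 12, 8, 76] [0.0615 0.164 ]
```

B is in the tray at (0.062, 0.165). Push A.

Request:
arm_command(plan=[{"tx": 0.006, "ty": 0, "tz": 0, "spin": 0}, {"tx": 0.006, "ty": 0, "tz": 0, "spin": 0}, {"tx": 0.008, "ty": 0, "tz": 0, "spin": 0}, {"tx": 0.012, "ty": 0, "tz": 0, "spin": 0}, {"tx": 0.014, "ty": 0, "tz": 0, "spin": 0}, {"tx": 0.014, "ty": 0, "tz": 0, "spin": 0}, {"tx": 0.014, "ty": 0, "tz": 0, "spin": 0}, {"tx": 0.014, "ty": 0, "tz": 0, "spin": 0}, {"tx": 0.014, "ty": 0, "tz": 0, "spin": 0}, {"tx": 0.014, "ty": 0, "tz": 0, "spin": 0}])

```text
time_s: 7.62
ee_pos: [0.6063, 0.0059, 0.0323]
tool_rot: [3.142, -0.0, 1.671]
force: [0.1, -0.1, 0.8]
finger_gap: 0.142
gripper_force: 0.1
```

Request:
arm_command(plan=[{"tx": 0.014, "ty": 0, "tz": 0, "spin": 0}, {"tx": 0.014, "ty": 0, "tz": 0, "spin": 0}, {"tx": 0.014, "ty": 0, "tz": 0, "spin": 0}, {"tx": 0.014, "ty": 0, "tz": 0, "spin": 0}, {"tx": 0.014, "ty": 0, "tz": 0, "spin": 0}, {"tx": 0.014, "ty": 0, "tz": 0, "spin": 0}, {"tx": 0.014, "ty": 0, "tz": 0, "spin": 0}, {"tx": 0.014, "ty": 0, "tz": 0, "spin": 0}, {"tx": 0.008, "ty": 0, "tz": 0, "spin": 0}, {"tx": 0, "ty": 0, "tz": 0, "spin": 0}])

```text
time_s: 8.88
ee_pos: [0.5942, 0.1254, 0.0322]
tool_rot: [-3.142, -0.0, 1.672]
force: [0.0, 0.4, 0.0]
finger_gap: 0.145
gripper_force: 0.0
```

```bash
python3 bands.py
```

```text
t 8.88 board [0.0717 0.1464] z 0.0322 yaw-rel(rad from +y push) 0.003 rp [-3.142 -0.   ] gap 0.145 F [0.  0.4 0. ]
q [-0.38  0.65  0.17  1.8  -0.16  0.7  -0.02]
top board [291, 189, 13, 14, 139] [-0.0018 -0.0127]
top board [318, 219, 13, 13, 130] [-0.0786 -0.0676]
top tray [199, 227, 18, 20, 128] [-0.072  0.212]
side board [285, 181, 10, 4, 31] [0.0631 0.1185]
side board [300, 180, 38, 64, 243] [ 0.1002 -0.0184]
side board [271, 212, 14, 12, 138] [-0.0043 -0.0174]
side board [275, 224, 20, 25, 259] [-0.0046 -0.0855]
side board [244, 232, 14, 13, 153] [-0.0822 -0.074 ]
side tray [279, 176, 16, 10, 114] [0.0684 0.1675]
```

Request:
arm_command(plan=[{"tx": 0, "ty": 0, "tz": -0.05, "spin": 0}, {"tx": -0.0435, "ty": -0.0265, "tz": 0, "spin": 0}, {"tx": -0.0435, "ty": -0.0265, "tz": 0, "spin": 0}, {"tx": -0.0435, "ty": -0.0265, "tz": 0, "spin": 0}, {"tx": -0.0435, "ty": -0.0265, "tz": 0, "spin": 0}, {"tx": 0, "ty": 0, "tz": 0, "spin": 0.18}, {"tx": 0, "ty": 0, "tz": 0, "spin": 0.18}, {"tx": 0, "ty": 0, "tz": 0, "spin": 0.18}, {"tx": 0, "ty": 0, "tz": 0, "spin": 0.18}, {"tx": 0, "ty": 0, "tz": 0, "spin": 0.18}])

```text
time_s: 10.22
ee_pos: [0.5062, -0.0604, 0.0825]
tool_rot: [3.141, 0.0, 0.763]
force: [-0.7, 0.6, 0.2]
finger_gap: 0.14
gripper_force: 0.0
```

Request:
arm_command(plan=[{"tx": 0, "ty": 0, "tz": 0, "spin": 0.18}, {"tx": 0, "ty": 0, "tz": 0, "spin": 0}])

```text
time_s: 10.48
ee_pos: [0.5062, -0.0601, 0.0823]
tool_rot: [3.141, 0.0, 0.591]
force: [0.2, -0.1, -0.1]
finger_gap: 0.144
gripper_force: 0.0
```

```bash
python3 bands.py; python3 - <<'E'
from h import *
a=[cv2.resize(snapshot(n)["color"][y:y+120,x:x+180],None,fx=2.2,fy=2.2,interpolation=cv2.INTER_CUBIC) for n,x,y in(("top",185,140),("side",200,150))]
cv2.imwrite("pics/c.png",np.hstack(a)[:,:,::-1])
E
```

```text
t 10.47 board [-0.0342 -0.0295] z 0.0823 yaw-rel(rad from +y push) -1.078 rp [3.141 0.   ] gap 0.144 F [ 0.2 -0.1 -0.1]
q [-0.33  0.47  0.48  2.04 -0.33  0.71 -0.62]
top board [333, 174, 12, 29, 140] [ 0.0047 -0.1123]
top board [321, 219, 10, 13, 82] [-0.079  -0.0711]
top tray [215, 167, 14, 20, 214] [0.0698 0.1641]
side board [300, 180, 38, 64, 239] [ 0.1002 -0.0184]
side board [271, 212, 14, 12, 137] [-0.0043 -0.0174]
side board [280, 225, 6, 9, 38] [-0.003  -0.0609]
side board [244, 232, 14, 13, 152] [-0.0822 -0.074 ]
side board [273, 233, 20, 15, 167] [-0.0124 -0.0974]
side tray [281, 176, 14, 9, 94] [0.0718 0.1693]
```

View pics/c.png

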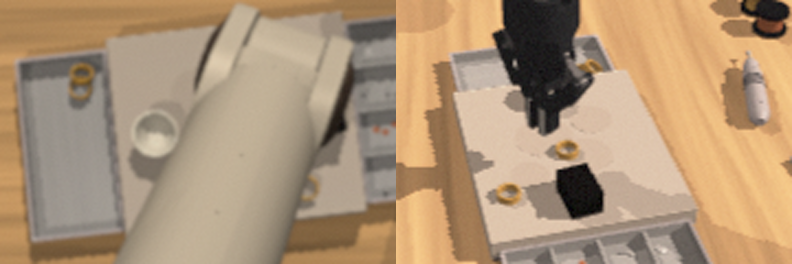

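Both pushed bands are in the tray, partly overlapping at about (80,80) in the left crop. I'll take the middle band around the other side of the dish so they don't stack.

Request:
arm_command(plan=[{"tx": 0, "ty": 0, "tz": 0, "spin": -0.18}, {"tx": 0, "ty": 0, "tz": 0, "spin": -0.18}, {"tx": 0, "ty": 0, "tz": 0, "spin": -0.18}, {"tx": 0, "ty": 0, "tz": 0, "spin": -0.18}, {"tx": 0, "ty": 0, "tz": 0, "spin": -0.18}, {"tx": 0, "ty": 0, "tz": 0, "spin": -0.18}, {"tx": 0, "ty": 0, "tz": 0, "spin": -0.18}, {"tx": 0, "ty": 0, "tz": 0, "spin": -0.18}, {"tx": 0, "ty": 0, "tz": 0, "spin": -0.18}, {"tx": 0, "ty": 0, "tz": 0, "spin": -0.18}])

```text
time_s: 11.92
ee_pos: [0.5063, -0.0597, 0.0824]
tool_rot: [3.141, 0.0, 2.398]
force: [-0.1, 0.6, -0.5]
finger_gap: 0.138
gripper_force: 0.0
```

Request:
arm_command(plan=[{"tx": 0, "ty": 0, "tz": 0, "spin": -0.18}, {"tx": 0, "ty": 0, "tz": 0, "spin": -0.18}, {"tx": -0.028, "ty": 0.015, "tz": 0, "spin": 0}, {"tx": -0.028, "ty": 0.0145, "tz": 0, "spin": 0}, {"tx": 0, "ty": 0, "tz": 0, "spin": 0}])

```text
time_s: 12.55
ee_pos: [0.5718, -0.0532, 0.0826]
tool_rot: [3.14, 0.002, 2.753]
force: [-0.9, 0.2, -0.7]
finger_gap: 0.141
gripper_force: 0.0
```

```bash
python3 bands.py
```

```text
t 12.55 board [ 0.0318 -0.0291] z 0.0826 yaw-rel(rad from +y push) 1.083 rp [3.14e+00 2.00e-03] gap 0.141 F [-0.9  0.2 -0.7]
q [ 0.08  0.52 -0.05  1.87  0.03  0.75  1.2 ]
top tray [216, 168, 13, 19, 208] [0.0684 0.163 ]
side board [301, 180, 37, 64, 237] [ 0.1014 -0.0186]
side board [271, 212, 14, 12, 137] [-0.0043 -0.0174]
side board [277, 231, 18, 18, 177] [-0.0053 -0.0974]
side board [244, 232, 14, 13, 153] [-0.0822 -0.074 ]
side tray [279, 178, 8, 8, 50] [0.056  0.1653]
```

Request:
arm_command(plan=[{"tx": 0, "ty": 0, "tz": 0.03, "spin": 0}, {"tx": 0, "ty": 0, "tz": 0.02, "spin": 0}, {"tx": 0, "ty": 0, "tz": 0, "spin": 0}, {"tx": 0.006, "ty": 0, "tz": 0, "spin": 0}, {"tx": 0.008, "ty": 0, "tz": 0, "spin": 0}, {"tx": 0.009, "ty": 0, "tz": 0, "spin": 0}, {"tx": 0.009, "ty": 0, "tz": 0, "spin": 0}, {"tx": 0.009, "ty": 0, "tz": 0, "spin": 0}, {"tx": 0.009, "ty": 0, "tz": 0, "spin": 0}, {"tx": 0.009, "ty": 0, "tz": 0, "spin": 0}])

```text
time_s: 13.9
ee_pos: [0.5142, -0.0307, 0.0323]
tool_rot: [3.142, 0.0, 2.751]
force: [-0.4, 0.8, 0.1]
finger_gap: 0.14
gripper_force: 0.0
```

```bash
python3 bands.py
```

```text
t 13.9 board [-0.0233 -0.001 ] z 0.0323 yaw-rel(rad from +y push) 1.081 rp [3.142 0.   ] gap 0.14 F [-0.4  0.8  0.1]
q [ 0.05  0.53 -0.05  2.03  0.04  0.59  1.15]
top board [320, 165, 4, 22, 67] [ 0.0391 -0.076 ]
top board [259, 167, 4, 13, 40] [0.062  0.0674]
top board [324, 219, 7, 12, 63] [-0.0782 -0.0747]
top tray [215, 168, 14, 19, 210] [0.0685 0.1642]
side board [285, 181, 10, 4, 31] [0.0631 0.1185]
side board [300, 180, 38, 64, 239] [ 0.1002 -0.0184]
side board [253, 208, 11, 12, 115] [-0.0473  0.0085]
side board [274, 225, 21, 20, 212] [-0.0044 -0.0802]
side board [244, 232, 14, 13, 152] [-0.0822 -0.074 ]
side tray [279, 176, 16, 10, 122] [0.0684 0.1675]
```

Request:
arm_command(plan=[{"tx": 0.006, "ty": -0.004, "tz": 0, "spin": 0.18}, {"tx": 0.006, "ty": -0.004, "tz": 0, "spin": 0.18}, {"tx": 0.006, "ty": -0.004, "tz": 0, "spin": 0.18}, {"tx": 0.006, "ty": -0.004, "tz": 0, "spin": 0.18}, {"tx": 0.006, "ty": -0.004, "tz": 0, "spin": 0.18}, {"tx": 0.006, "ty": -0.004, "tz": 0, "spin": 0.18}, {"tx": 0, "ty": 0, "tz": 0, "spin": 0}])

```text
time_s: 14.88
ee_pos: [0.4747, -0.0202, 0.0323]
tool_rot: [-3.141, 0.0, 1.673]
force: [0.7, 0.5, -0.3]
finger_gap: 0.139
gripper_force: 0.0
```

```bash
python3 - <<'E'
from bands import *
where();bands()
cv2.imwrite("pics/d.png",cv2.resize(snapshot("side")["color"][140:300,200:360],None,fx=3,fy=3)[:,:,::-1])
E
```

```text
t 14.88 board [-0.0615  0.0133] z 0.0323 yaw-rel(rad from +y push) 0.004 rp [-3.141  0.   ] gap 0.139 F [ 0.7  0.5 -0.3]
q [-0.21  0.49  0.23  2.13 -0.21  0.54  0.28]
top board [310, 190, 9, 33, 145] [-0.0313 -0.0496]
top board [318, 219, 13, 13, 130] [-0.0786 -0.0676]
top tray [215, 167, 14, 19, 209] [0.071 0.164]
side board [300, 180, 38, 64, 240] [ 0.1002 -0.0184]
side board [248, 204, 8, 11, 70] [-0.0595  0.0295]
side board [274, 226, 21, 24, 233] [-0.007  -0.0901]
side board [244, 232, 14, 13, 152] [-0.0822 -0.074 ]
side tray [279, 176, 16, 10, 121] [0.0684 0.1675]
```

View pics/d.png

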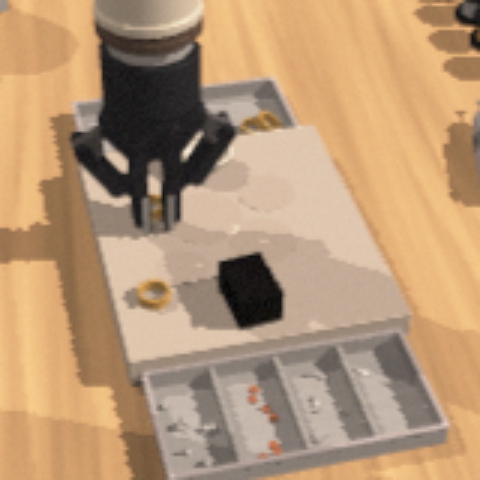

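The band sits in front of the fingertips at (155,207), so I'll push it straight to the tray.

Request:
arm_command(plan=[{"tx": 0.01, "ty": 0, "tz": 0, "spin": 0}, {"tx": 0.013, "ty": 0, "tz": 0, "spin": 0}, {"tx": 0.014, "ty": 0, "tz": 0, "spin": 0}, {"tx": 0.014, "ty": 0, "tz": 0, "spin": 0}, {"tx": 0.014, "ty": 0, "tz": 0, "spin": 0}, {"tx": 0.014, "ty": 0, "tz": 0, "spin": 0}, {"tx": 0.014, "ty": 0, "tz": 0, "spin": 0}, {"tx": 0.014, "ty": 0, "tz": 0, "spin": 0}, {"tx": 0.014, "ty": 0, "tz": 0, "spin": 0}, {"tx": 0.014, "ty": 0, "tz": 0, "spin": 0}])

```text
time_s: 16.27
ee_pos: [0.4612, 0.1146, 0.0323]
tool_rot: [-3.142, -0.0, 1.671]
force: [-0.5, 0.1, 0.7]
finger_gap: 0.143
gripper_force: 0.0
```

Request:
arm_command(plan=[{"tx": 0, "ty": 0, "tz": 0, "spin": 0}, {"tx": 0, "ty": 0, "tz": -0.05, "spin": 0}, {"tx": -0.05, "ty": -0.004, "tz": 0, "spin": 0}, {"tx": -0.05, "ty": -0.004, "tz": 0, "spin": 0}, {"tx": -0.05, "ty": -0.004, "tz": 0, "spin": 0}, {"tx": -0.05, "ty": -0.004, "tz": 0, "spin": 0}, {"tx": -0.05, "ty": -0.003, "tz": 0, "spin": 0}, {"tx": 0, "ty": 0, "tz": 0, "spin": 0}])

```text
time_s: 17.27
ee_pos: [0.4668, -0.1428, 0.0826]
tool_rot: [3.141, 0.003, 1.662]
force: [-0.5, 0.9, 1.1]
finger_gap: 0.14
gripper_force: 0.0
```

```bash
python3 bands.py
```

```text
t 17.27 board [-0.0815 -0.1079] z 0.0826 yaw-rel(rad from +y push) -0.008 rp [3.141e+00 3.000e-03] gap 0.14 F [-0.5  0.9  1.1]
q [-0.03  0.41  0.32  2.09 -0.2   0.67  0.52]
top board [325, 173, 19, 36, 244] [-0.    -0.101]
top board [318, 219, 8, 11, 60] [-0.0756 -0.062 ]
top tray [216, 167, 13, 19, 206] [0.0709 0.1628]
top tray [220, 224, 12, 13, 119] [-0.0614  0.1674]
side board [300, 180, 38, 64, 239] [ 0.1002 -0.0184]
side board [273, 225, 22, 24, 229] [-0.0072 -0.0866]
side board [244, 232, 14, 13, 149] [-0.0822 -0.074 ]
side tray [279, 176, 16, 10, 121] [0.0684 0.1675]
```

Request:
arm_command(plan=[{"tx": 0.003, "ty": 0.001, "tz": 0.03, "spin": 0}, {"tx": 0, "ty": 0, "tz": 0.02, "spin": 0}, {"tx": 0.005, "ty": 0, "tz": 0, "spin": 0}, {"tx": 0.007, "ty": 0, "tz": 0, "spin": 0}, {"tx": 0.008, "ty": 0, "tz": 0, "spin": 0}, {"tx": 0.01, "ty": 0, "tz": 0, "spin": 0}, {"tx": 0.014, "ty": 0, "tz": 0, "spin": 0}, {"tx": 0.014, "ty": 0, "tz": 0, "spin": 0}, {"tx": 0.014, "ty": 0, "tz": 0, "spin": 0}, {"tx": 0.014, "ty": 0, "tz": 0, "spin": 0}])

```text
time_s: 18.62
ee_pos: [0.4594, -0.0472, 0.0323]
tool_rot: [3.142, -0.0, 1.671]
force: [0.2, -1.2, 0.4]
finger_gap: 0.144
gripper_force: 0.1
```

Request:
arm_command(plan=[{"tx": 0.014, "ty": 0, "tz": 0, "spin": 0}, {"tx": 0.014, "ty": 0, "tz": 0, "spin": 0}, {"tx": 0.014, "ty": 0, "tz": 0, "spin": 0}, {"tx": 0.014, "ty": 0, "tz": 0, "spin": 0}, {"tx": 0.014, "ty": 0, "tz": 0, "spin": 0}, {"tx": 0.014, "ty": 0, "tz": 0, "spin": 0}, {"tx": 0.014, "ty": 0, "tz": 0, "spin": 0}, {"tx": 0.014, "ty": 0, "tz": 0, "spin": 0}, {"tx": 0.014, "ty": 0, "tz": 0, "spin": 0}, {"tx": 0.014, "ty": 0, "tz": 0, "spin": 0}])

```text
time_s: 19.88
ee_pos: [0.4454, 0.092, 0.0323]
tool_rot: [-3.142, -0.0, 1.671]
force: [0.3, 0.5, 0.2]
finger_gap: 0.138
gripper_force: 0.0
```

```bash
python3 bands.py
```

```text
t 19.88 board [-0.0797  0.1279] z 0.0323 yaw-rel(rad from +y push) 0.001 rp [-3.142 -0.   ] gap 0.138 F [0.3 0.5 0.2]
q [-0.5   0.47  0.28  2.18 -0.25  0.52  0.07]
top board [243, 200, 9, 42, 285] [-0.0473  0.1112]
top tray [215, 168, 14, 19, 210] [0.0685 0.1642]
side board [300, 180, 38, 64, 239] [ 0.1002 -0.0184]
side board [235, 188, 12, 4, 38] [-0.072   0.1172]
side board [275, 226, 15, 18, 127] [-0.0089 -0.0792]
side board [288, 230, 7, 10, 32] [ 0.0114 -0.084 ]
side tray [279, 176, 16, 10, 121] [0.0684 0.1675]
side tray [234, 184, 13, 8, 80] [-0.0665  0.1643]
```

Push the last bit, then lift and back away toward −y.

Request:
arm_command(plan=[{"tx": 0.01, "ty": 0, "tz": 0, "spin": 0}, {"tx": 0.008, "ty": 0, "tz": 0, "spin": 0}, {"tx": 0, "ty": 0, "tz": 0, "spin": 0}, {"tx": 0, "ty": 0, "tz": -0.06, "spin": 0}, {"tx": 0, "ty": 0, "tz": -0.06, "spin": 0}, {"tx": -0.05, "ty": 0, "tz": -0.02, "spin": 0}, {"tx": -0.05, "ty": 0, "tz": 0, "spin": 0}, {"tx": -0.05, "ty": 0, "tz": 0, "spin": 0}, {"tx": -0.05, "ty": 0, "tz": 0, "spin": 0}, {"tx": -0.05, "ty": 0, "tz": 0, "spin": 0}])

```text
time_s: 21.22
ee_pos: [0.4685, -0.1417, 0.1724]
tool_rot: [3.141, -0.0, 1.67]
force: [0.8, 0.6, -1.0]
finger_gap: 0.142
gripper_force: 0.0
```

```bash
python3 bands.py; python3 - <<'E'
from h import *
a=[cv2.resize(snapshot(n)["color"][y:y+120,x:x+180],None,fx=2.2,fy=2.2,interpolation=cv2.INTER_CUBIC) for n,x,y in(("top",185,140),("side",200,150))]
cv2.imwrite("pics/e.png",np.hstack(a)[:,:,::-1])
E
```

```text
t 21.23 board [-0.0797 -0.107 ] z 0.1724 yaw-rel(rad from +y push) 0.001 rp [ 3.141 -0.   ] gap 0.142 F [ 0.8  0.6 -1. ]
q [-0.22  0.28  0.53  2.03 -0.19  0.87  0.52]
top board [326, 166, 17, 35, 173] [ 0.0178 -0.1032]
top tray [215, 168, 14, 19, 211] [0.0685 0.1642]
top tray [220, 224, 12, 13, 117] [-0.0614  0.1674]
top tray [233, 230, 7, 13, 83] [-0.0787  0.1437]
side board [300, 180, 38, 64, 239] [ 0.1002 -0.0184]
side board [277, 233, 18, 16, 139] [-0.0062 -0.1006]
side tray [279, 176, 16, 10, 121] [0.0684 0.1675]
side tray [231, 187, 12, 5, 52] [-0.0772  0.1595]
```

View pics/e.png

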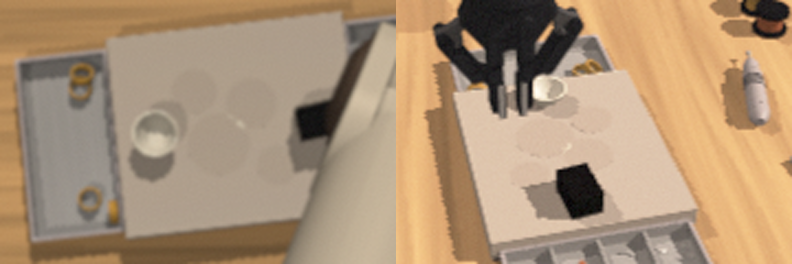

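A, B and C are in the tray. D, at (113,211) in the left crop, looks like it's standing on edge against the board side of the tray. I'll measure that more closely.

```bash
python3 - <<'E'
from w import *
t=snapshot("top");h=cv2.cvtColor(t["color"],cv2.COLOR_RGB2HSV).astype(int)
m=((h[...,1]>85)&(h[...,0]<30)).astype(np.uint8)
m[:222]=0;m[250:]=0;m[:,:228]=0;m[:,246:]=0
v,u=np.nonzero(m);print([(''.join('#' if x else '.' for x in r)) for r in m[222:250,228:246]])
for z in(.005,.018,.028):
  print(z,[(Rb@(ray(t,p,z)[0,:2]-O)).round(4).tolist() for p in((233,236),(236.5,236),(239.5,236))])
im=cv2.resize(t["color"][215:255,205:255],None,fx=11,fy=11,interpolation=cv2.INTER_CUBIC)
s=snapshot("side");im2=cv2.resize(s["color"][170:210,210:250],None,fx=11,fy=11,interpolation=cv2.INTER_CUBIC)
cv2.imwrite("pics/f.png",np.hstack([im,im2])[:,:,::-1][:, :800])
E
```

```text
['..................', '..................', '..................', '..................', '##................', '###...............', '.##...............', '..#...............', '..#...............', '.##....###........', '.##...#####.......', '##....#####.......', '#.....#####.......', '......#####.......', '......#####.......', '......#####.......', '.......####.......', '.......####.......', '.......####.......', '........##........', '..................', '..................', '..................', '..................', '........######....', '##############....', '###############...', '##################']
0.005 [[-0.0775, 0.1513], [-0.0785, 0.1429], [-0.0793, 0.1357]]
0.018 [[-0.0785, 0.1498], [-0.0795, 0.1415], [-0.0803, 0.1344]]
0.028 [[-0.0793, 0.1487], [-0.0802, 0.1404], [-0.081, 0.1334]]
```

View pics/f.png

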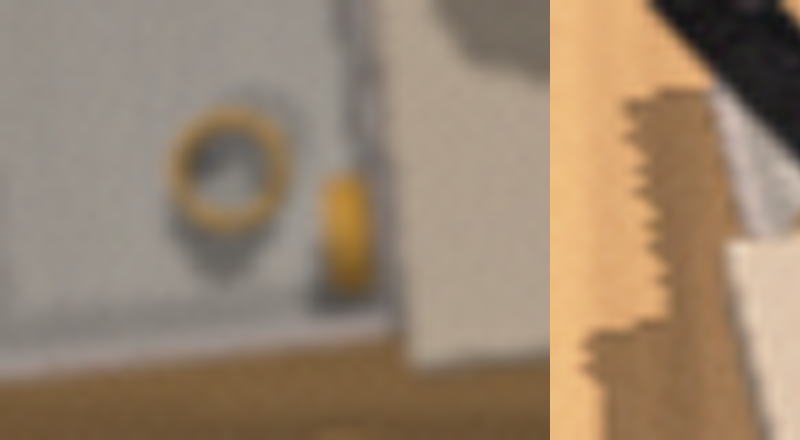

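Request:
arm_command(plan=[{"tx": 0, "ty": 0, "tz": 0, "spin": 0}, {"tx": 0, "ty": 0, "tz": 0, "spin": 0}, {"tx": 0, "ty": 0, "tz": 0, "spin": 0}, {"tx": 0, "ty": 0, "tz": 0, "spin": 0}, {"tx": 0, "ty": 0, "tz": 0, "spin": 0}, {"tx": 0, "ty": 0, "tz": 0, "spin": 0}, {"tx": 0, "ty": 0, "tz": 0, "spin": 0}, {"tx": 0, "ty": 0, "tz": 0, "spin": 0}])

```text
time_s: 22.52
ee_pos: [0.4687, -0.1398, 0.1723]
tool_rot: [-3.142, -0.0, 1.671]
force: [-0.4, 0.1, 0.2]
finger_gap: 0.143
gripper_force: 0.0
```

```bash
python3 bands.py | grep tray
```

```text
top tray [215, 168, 14, 19, 210] [0.0685 0.1642]
top tray [220, 224, 12, 13, 119] [-0.0614  0.1674]
top tray [233, 230, 7, 13, 83] [-0.0787  0.1437]
side tray [279, 176, 16, 10, 122] [0.0684 0.1675]
side tray [231, 185, 12, 7, 68] [-0.0764  0.1642]
```

```bash
python3 -c "
from bench import *
print(hand_in())"
```

```text
the job is handed in; nothing more can be done
None
```

I swept all four bands into the plain tray and handed the job in at about 22.5 s; the hand-in gave no verdict, but in the last images the four lay inside the tray, the three distinct brass shapes there (one of them two overlapping bands) unmoved for over a second, one band standing on edge by the wall next to the board.

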